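# Flip the marker of the lidded parts tub

## Task

Each of the three parts tubs has a hinged flip marker on a stand in front of it. The tub with the black lid has been closed, so turn its marker over: with the fingertips push its paddle up, over the pivot and fully down flat on the tub's side, so that the ring face shows. Only push, without lifting, dragging or tipping the stand, and leave the other two markers, the tubs and the small things between them as they are.

Things in the scene. Friction and masses are not known exactly. Their poses are not given: they have to be found in the camera images.
- stand_lidded: Loose stand (0.9 kg) in front of the tub with the black lid. Steel base 150 (x) x 110 (y) x 10 mm, origin under its centre, +x towards the tub, -x towards the robot. Two cheeks (22 mm in x, tops at z 89 mm, inner faces at y +-36 mm) carry a pivot along y at x 0, z 78 mm. Four posts 11 mm thick at x +-60, y +-22 mm, tops at z 75 mm, are rests for the paddle.
- flag_lidded (a joint): hinge of the white paddle to be turned, rad: 0 = flat on the robot's side (-x), bar face up; 1.57 = upright; 3.14 (stop) = flat on the tub's side (+x), ring face up. Starts at 0 to 0.25. Stiff friction hinge (0.05 N m): the paddle stays at any angle where it is left, so it must be pushed right down.
- flag_lidded_tip (a point): middle of the free edge of that paddle, 70 mm from the pivot. The paddle is a plate 60 mm wide (y) and 6 mm thick, centred on the pivot's height when flat (top at z 81 mm), with a raised bar on one face and a raised ring on the other.
- flag_lidded_tail (a point): middle of the end of the paddle's ribbed tail, 38 mm from the pivot across the pivot from the free edge, in line with the plate, 36 mm wide, 6 mm thick. Pressing the tail down raises the paddle. It swings through free space under the pivot.
- tub_lidded: Clear parts tub with a black lid on, 109 x 123 x 69 mm, loose, origin under its centre; stands on the +x side of its own stand, centre about 172 mm from the stand's centre. Shows which marker is meant; leave it.
- stand_screws: Same stand, 0.9 kg, loose, as for the lidded tub, in front of the open tub of screws; its paddle is the same too. Origin under its centre, +x towards its tub. Leave it alone.
- flag_screws (a joint): joint of the same kind of paddle on stand_screws, rad, counted in the same way (0 flat on the robot's side with bar face up, 3.14 flat on the tub's side with ring face up). Already turned: starts at 3.0 to 3.14; leave it.
- tub_screws: Open clear tub of blue screws, 110 x 124 x 70 mm, loose, origin under its centre; stands on the +x side of its own stand, centre about 172 mm from the stand's centre. Leave it.
- stand_anchors: Same stand, 0.9 kg, loose, as for the lidded tub, in front of the open tub of anchors; its paddle is the same too. Origin under its centre, +x towards its tub. Leave it alone.
- flag_anchors (a joint): joint of the same kind of paddle on stand_anchors, rad, counted in the same way (0 flat on the robot's side with bar face up, 3.14 flat on the tub's side with ring face up). Not to be turned: starts at 0 to 0.25; leave it.
- tub_anchors: Open clear tub of grey anchors, 104 x 112 x 74 mm, loose, origin under its centre; stands on the +x side of its own stand, centre about 172 mm from the stand's centre. Leave it.
- steel_block: loose steel block with bores, 40 x 60 x 30 mm, standing between two stands; origin under its centre; leave it
- spool: loose solder spool, 46 mm across, 28 mm high, between two stands; origin under its centre; leave it
- bolt: loose M10 bolt standing on its head, 18 mm across, 43 mm high, between two stands; origin under its centre; leave it

How it is judged (in metres and radians):
On the way, in this order (a step that is already met when the one before it is completed fails the run):
1. the paddle of the lidded tub's marker is pushed up past 40 degrees (value of joint flag_lidded above 0.7 rad), for 0.02 s.
2. it lies flat on the tub's side (value of joint flag_lidded above 3 rad), for 0.2 s.
At the end, for the whole second after the job is handed in: The paddle on stand_lidded lies within 8 degrees of flat on the tub's side (joint above 3.0) and at rest; the other two paddles are within about 20 degrees of how they stood; stands, tubs and small things are within 20 mm of where they stood (value of joint flag_lidded above 3 rad and velocity of joint flag_lidded between -0.05 and 0.05 rad/s and value of joint flag_screws above 2.8 rad and value of joint flag_anchors below 0.5 rad and not (distance of any of stand_lidded, stand_screws, stand_anchors, steel_block, spool, bolt from where it was at the start of the episode above 0.02 m) and not (distance of any of tub_lidded, tub_screws, tub_anchors from where it was at the start of the episode above 0.02 m) and linear speed of each of stand_lidded, stand_screws, stand_anchors below 0.02 m/s); the robot touches nothing.
It fails at once if a stand is lifted, dragged more than 20 mm or tipped more than 9 degrees (distance of any of stand_lidded, stand_screws, stand_anchors from where it was at the start of the episode above 0.02 m or angle between any of stand_lidded, stand_screws, stand_anchors's own z axis and vertical above 0.15 rad or height (world z) of any of stand_lidded, stand_screws, stand_anchors above 0.008 m).
It fails at once if another marker is turned (not (value of joint flag_screws above 2.8 rad) or not (value of joint flag_anchors below 0.5 rad)).
It fails at once if a tub or a small thing is moved more than 20 mm, lifted or tipped (distance of any of tub_lidded, tub_screws, tub_anchors, steel_block, spool, bolt from where it was at the start of the episode above 0.02 m or angle between any of tub_lidded, tub_screws, tub_anchors, steel_block, spool, bolt's own z axis and vertical above 0.3 rad).
It also fails if it takes over 48 s, if anything falls off the work surface, if the arm or the gripper's body presses on something with over 40 N, if the wrist force passes 120 N, or if a joint passes its speed limit or range.

## Robot

A 6-joint arm with a two-finger parallel gripper is mounted at the origin on the work surface; the furniture and walls round the work are solid. World frame = base frame: x ahead of the robot, y to its left, z up, the work surface at z = 0. Lengths are in m, angles in degrees, forces in N, time in s.
With the tool pointing down it reaches from about 0.325 to 0.9 m from the base axis. Payload 6.1 kg.
Tool frame: the origin (TCP) lies midway between the tips of the shut fingers; the grasp point (between the pads) lies 19 mm behind it; z points along the fingers, y is the line along which they close (so a half turn about z gives the same grasp; the last joint's range is limited). The gripper opens to 87 mm and grips with 3 to 60 N. Pads are 19 mm wide; open, the fingers measure 117 mm over their backs; the gripper's body (75 mm by 190 mm) begins 51 mm behind the grasp point.
Start: joints at [-71.74, 12.628, 87.462, -0, 79.91, -7.225], TCP at [0.269, -0.564, 0.223] pointing down, gripper open.
Joint ranges: [-170.65, 170.65], [-52.31, 119.04], [5.05, 147.46], [-71.25, 251.25], [11.57, 151.72], [-153.62, 153.62]. Speed limits (degrees/s): [147.25, 147.25, 172.46, 180, 180, 180].

## Interface

Orientations are given as [roll, pitch, yaw] about the fixed x, y, z axes, in that order (R = Rz(yaw) Ry(pitch) Rx(roll)).
In Python, from cell import r, read_camera, calibration gives the robot as it stands. The module is installed in compiled form; this text tells all that it offers. Calls block until the motion is done:
- r.move_to(position, orientation): joint-space move of the TCP to a pose.
- r.move_l(position, rotation=None, speed=0.15, contact_N=None): straight line of the TCP; rotation=None keeps the orientation; speed is the mean speed in m/s. With contact_N (N) it stops when the force on the tool has changed by that much, and returns True; else False.
- r.move_j(angles): joint-space move.
- r.ungrasp() and r.gripper_close(grasp_force=None): open the fingers fully, or close them until they stop; grasp_force is the grip in N (None keeps the last).
- r.sleep(seconds).
- r.inverse_kinematics(position, orientation): joint angles nearest the present ones, or None.
- r.observe(): the state.
- read_camera(name): name is "side" or "top"; returns the picture (420x560x3 uint8, blue, green, red); there is no depth.
- calibration(name): a dict with "fx", "fy", "cx", "cy" (pixels), "R" (3x3) and "t" (3): a world point X has camera coordinates R X + t. Camera axes: x right, y down, z forward; pixel columns grow to the right and rows downward; lengths in m; the calibration is good to about 2 mm. A picture is of the moment at which its call begins. calibration takes no time and is no camera call.
A pose or a line that the arm cannot do raises r.PlanningError and nothing moves.
- r.sign_off(): hands the job in; it is judged then, once.
The state is a dict: "time": time; "qpos": joint angles; "qvel": joint speeds; "tau": joint torques, N m; "tcp_pos": TCP position; "tool_rot": TCP orientation; "ft_force": force on the tool from outside, world axes, zero at the start; "wrist_torque": the same for the moment, N m; "finger_gap": finger opening in m; "grip_force": force on a finger pad.
Only numpy, scipy, OpenCV 4.12 (cv2) and the standard library are available. Lean on these libraries where they do the work, as an engineer would, in place of code of your own. Each camera call takes 0.05 s, during which the arm holds its last target. There are 200 camera calls.

## Working session

There is one attempt and no reset: what is moved stays moved. The work goes in short steps, each a Python script; the robot and the scene stay as the last script left them, time stands still between calls to the robot, and variables do not carry over. Pictures are saved under pics/ and viewed, at most 10 in all, crops included, and the job is handed in when it is done.

```bash
mkdir -p pics; python3 - <<'E'
from cell import r, read_camera, calibration
import cv2
for n in("top","side"):
    cv2.imwrite(f"pics/{n}0.png",read_camera(n)); c=calibration(n); print(n,c)
print(r.observe()["time"])
E
```

```text
top {'fx': 419.82042535599, 'fy': 419.82042535599, 'cx': 281.03447542736495, 'cy': 213.17963459619386, 'R': array([[ 0.00625168, -0.99971399,  0.02308344],
       [-0.9942094 , -0.00869039, -0.10710806],
       [ 0.10727803, -0.02228017, -0.99397939]]), 't': array([0.03182809, 0.56870651, 0.95033902])}
side {'fx': 395.3708102999121, 'fy': 395.3708102999121, 'cx': 277.7477256439486, 'cy': 210.9898055768386, 'R': array([[ 0.90259467, -0.43015967,  0.01689745],
       [-0.31976984, -0.69621167, -0.6426792 ],
       [ 0.28821888,  0.57467553, -0.76594903]]), 't': array([-0.5207885 ,  0.27631336,  0.74389632])}
0.1
```

View pics/top0.png

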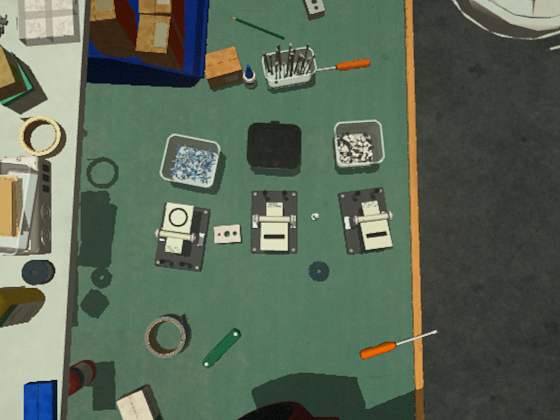

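View pics/side0.png

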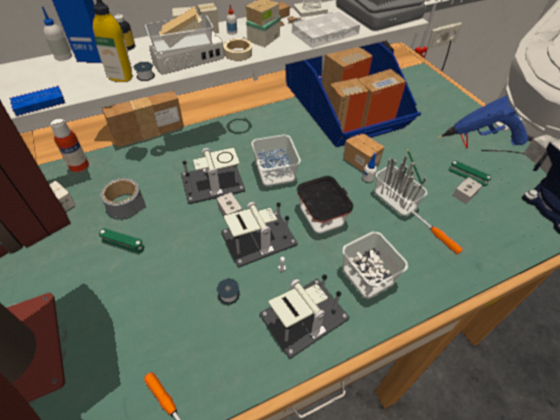

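The lidded tub (top, 274,147) is the middle one, and its stand is at about (274,222) in the top view and (258,233) in the side view. I'll enlarge both.

```bash
python3 - <<'E'
import cv2
a=cv2.imread("pics/top0.png")[175:275,220:330]; b=cv2.imread("pics/side0.png")[190:275,205:315]
cv2.imwrite("pics/c.png",cv2.hconcat([cv2.resize(a,(400,400*100//110),interpolation=2),cv2.copyMakeBorder(cv2.resize(b,(400,400*85//110),interpolation=2),0,363-309,0,0,0)]))
E
```

```text
(no output)
```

View pics/c.png

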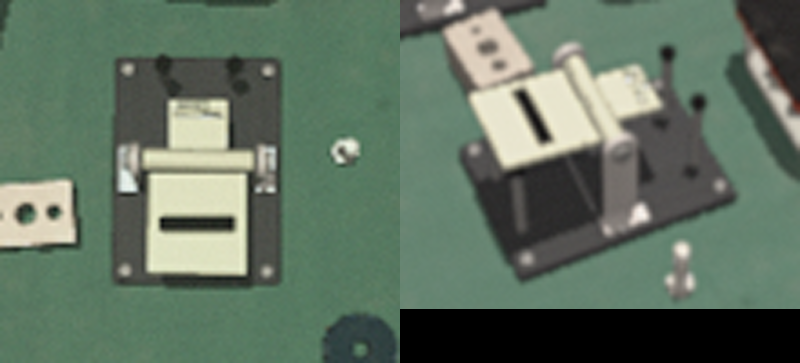

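```bash
cat > fit.py <<'E'
import numpy as np
from cell import calibration
from scipy.optimize import least_squares
s=400/110
T=lambda u,v:("top",u/s+220-.36,v/s+175-.36)
S=lambda u,v:("side",(u-400)/s+205-.36,v/s+190-.36)
def pad(x,y): return lambda th:(-x*np.cos(th),y,.078+x*np.sin(th))
K=lambda *p:(lambda th:p)
obs=[(K(.075,.055,.01),T(116,59)),(K(.075,-.055,.01),T(279,59)),(K(-.075,-.055,.01),T(282,284)),(K(-.075,.055,.01),T(113,284)),
(K(.06,.022,.075),T(163,62)),(K(.06,-.022,.075),T(236,62)),(pad(.07,.03),T(147,273)),(pad(.07,-.03),T(246,274)),(pad(-.038,.018),T(169,100)),(pad(-.038,-.018),T(228,100)),
(K(.075,-.055,.01),S(735,195)),(K(-.075,-.055,.01),S(521,278)),(K(.06,.022,.075),S(668,51)),(K(.06,-.022,.075),S(698,101)),
(pad(.07,.03),S(470,93)),(pad(.07,-.03),S(500,167)),(pad(-.038,.018),S(640,66)),(pad(-.038,-.018),S(661,103))]
C={n:calibration(n) for n in("top","side")}
def proj(n,X):
    c=C[n]; p=c["R"]@X+c["t"]; return c["fx"]*p[0]/p[2]+c["cx"],c["fy"]*p[1]/p[2]+c["cy"]
def world(q,f):
    p=f(q[3]); c,s_=np.cos(q[2]),np.sin(q[2]); return np.array([q[0]+c*p[0]-s_*p[1],q[1]+s_*p[0]+c*p[1],p[2]])
def res(q): return np.concatenate([np.subtract(proj(o[0],world(q,f)),o[1:]) for f,o in obs])
def fit(): return least_squares(res,[.5,0,0,.1],loss="soft_l1")
if __name__=="__main__":
    q=fit(); print(q.x); print(q.fun.reshape(-1,2).round(1).tolist())
    print(np.linalg.norm(q.x[:2]))
E
python3 fit.py
```

```text
[ 0.55117154  0.05185185 -0.00304629  0.11882876]
[[0.0, -1.1], [1.1, -0.5], [-0.1, 0.4], [-0.2, -0.0], [0.4, 0.2], [-0.1, 0.4], [0.2, 0.1], [0.5, 0.1], [0.4, -0.3], [0.2, -0.1], [0.8, -1.1], [-0.9, -0.8], [-0.4, -0.8], [-0.2, -1.0], [-1.0, 0.2], [0.7, -0.0], [-0.8, -0.2], [0.2, 0.8]]
0.5536051707304067
```

```bash
cat > go.py <<'E'
from cell import r, read_camera
import cv2, numpy as np
from fit import fit
q=fit().x
P=lambda x,z:[q[0]+x*np.cos(q[2]),q[1]+x*np.sin(q[2]),z]
def st(m):
    o=r.observe(); print(m,round(o["time"],2),np.round(o["tcp_pos"],4),np.round(o["ft_force"],1))
def pic(n):
    a=read_camera("side")[150:310,170:380]; b=read_camera("top")[140:300,200:350]
    cv2.imwrite(f"pics/{n}.png",cv2.hconcat([cv2.resize(a,(420,320)),cv2.resize(b,(300,320))]))
E
python3 - <<'E'
from go import *
r.gripper_close(10)
o=r.observe(); print(o["tool_rot"],o["finger_gap"])
ori=min(([180,0,y] for y in(0,180)),key=lambda e:np.abs((lambda j:np.array([999]) if j is None else np.array(j)-o["qpos"])(r.inverse_kinematics(P(.028,.18),e))).max())
print(ori, r.inverse_kinematics(P(.028,.18),ori))
r.move_to(P(.028,.18),ori); st("above")
print(r.move_l(P(.028,.10),speed=.15)); st("near")
print(r.move_l(P(.028,.048),speed=.05,contact_N=20)); st("pressed")
pic("p1")
E
```

```text
[1.79998924e+02 9.74920599e-04 2.54842278e+01] 0.0002734920145882797
[180, 0, 180] [ -2.66103507   8.63517154  96.69893276   0.          74.6658957
 -92.66103507]
above 4.08 [0.5794 0.0509 0.1801] [ 0.6 -0.7  0. ]
False
near 4.76 [0.5797 0.0515 0.1007] [-0.3 -0.5  0.4]
False
pressed 5.95 [0.5789 0.0518 0.0479] [0.1 0.  0.5]
```

View pics/p1.png

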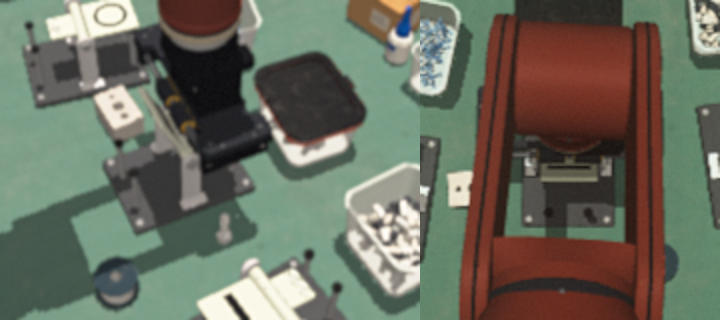

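The paddle is up at about 60–65° (side crop, around (170,130)) and the stand hasn't moved. Next I'll push it over from the robot side.

```bash
python3 - <<'E'
from go import *
r.move_l(P(.028,.18),speed=.2)
r.move_l(P(-.08,.18),speed=.2); r.move_l(P(-.08,.113),speed=.15); st("behind")
print(r.move_l(P(.03,.113),speed=.08,contact_N=15)); st("pushed")
r.move_l(P(.03,.15),speed=.15); r.move_l(P(.048,.15),speed=.1); st("over")
print(r.move_l(P(.048,.079),speed=.05,contact_N=10)); st("down")
r.move_l(P(.048,.20),speed=.15)
r.move_l(P(-.10,.26),speed=.25); st("clear"); pic("p2")
E
```

```text
behind 8.15 [0.4718 0.052  0.1132] [0.3 0.  0.7]
False
pushed 9.68 [0.5811 0.0518 0.1131] [ 0.7 -0.3 -0.2]
over 10.41 [0.5985 0.0517 0.1487] [-0.5 -0.3  0.3]
True
down 11.7 [0.599  0.0517 0.0813] [-1.1  0.7  7.1]
clear 13.44 [0.4515 0.0521 0.2594] [-0.1 -0.1 -1.3]
```

View pics/p2.png

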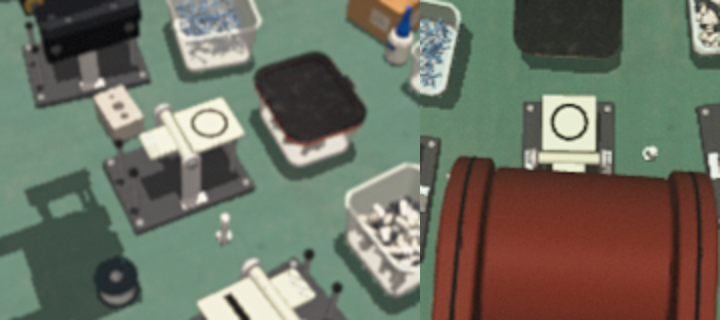

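The ring face is up (side crop, (210,122)). The fingertips stopped at z 81.3 mm, against 81 mm for a flat paddle, and the stand and its neighbours are where they were.

```bash
python3 -c "
from cell import r
print(r.sign_off())"
```

```text
the job is handed in; nothing more can be done
None
```

The lidded tub's marker is turned over and lies flat on the tub's side with its ring face up; nothing else visibly moved, and I handed the job in after about 13.5 s of robot time (no verdict was returned).

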